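# Press a tile sample in the pedal press

### The job

Take the bonding sample that has the single square tile on it and set it down gently, tile up, in the middle of the press's small steel stage plate: between the two side stops with an even gap to each, its long side parallel to them and its ends flush with the plate's front and back edges. Let go of it, then push the press's sprung pedal down to its stop with the gripper, keep it there for about two seconds so the swinging arm's pad presses the tile, and let the pedal come all the way up again. The sample must stay centred on the stage; leave the other two samples where they are.

Things in the scene. Friction and masses are not known exactly. Their poses are not given: they have to be found in the camera images.
- sample_square: loose sample: a flat grey board 60 (x) x 44 (y) x 14 mm with one square terracotta tile 34 x 34 x 8 mm in the centre glued on top, 22 mm high in all, about 80 g. Origin at the centre of the underside, x along the long side, z up. The three samples lie apart on the felt, boards and clay alike, any one in any place. This is the one to press
- sample_strips: loose sample: a flat grey board 60 (x) x 44 (y) x 14 mm with two parallel terracotta strips 50 x 10 x 8 mm glued on top, 22 mm high in all, about 80 g. Origin at the centre of the underside, x along the long side, z up. The three samples lie apart on the felt, boards and clay alike, any one in any place. Leave it alone
- sample_triangle: loose sample: a flat grey board 60 (x) x 44 (y) x 14 mm with one triangular terracotta tile (sides about 36 mm, 8 mm thick) glued on top, 22 mm high in all, about 80 g. Origin at the centre of the underside, x along the long side, z up. The three samples lie apart on the felt, boards and clay alike, any one in any place. Leave it alone
- press: the fixed bench press: green base plate 340 x 285 x 12 mm on the table. Origin on the table under the stage's centre; x from the operator's side to the back, y to the left, z up. The press arm's pivot is 170 mm behind the origin, 65 mm up; at rest the arm stands nearly upright, 245 mm high; as the pedal goes down it swings forward over the stage, within 15 mm of the line y = 0
- stage_mid (a point): centre of the stage plate's top face, 30 mm above the table, axes as the press's. The plate is bare steel, 60 mm along x, 100 mm along y. Two dark stops on it, 44 mm long in x and 8 mm high, have their inner faces at y = +-27 mm (54 mm apart). Front and back of the stage are open
- pedal_plate: the pedal: a steel plate 140 x 70 x 8 mm with a ribbed black rubber tread, to the right of the stage (centre line at y = -160 mm of the press). Origin on the hinge line at its back end, 34 mm above the table, 30 mm behind the stage centre; it runs 140 mm along its own -x, towards the operator, its z normal to the tread. At rest its front end is lifted 0.545 rad, 110 mm above the table
- pedal_tread (a point): the point to press: on top of the rubber tread, mid width, 110 mm from the hinge line and 30 mm from the plate's front end. About 97 mm above the table at rest, about 46 mm with the pedal fully down. Moves with the pedal; axes as the pedal plate's
- pedal (a joint): pedal angle in rad: 0 at rest (front end up), 0.5 fully down on its stop. A spring brings it back up. About 12 N at the tread, pushing straight down, holds it on its stop
- pad: the round black rubber pad, 26 mm across, at the end of the press arm; driven by the pedal through a linkage (the arm turns 2.5 times the pedal's angle); with the pedal fully down it presses, sprung, on the middle of the sample's tile. Origin at the centre of its pressing face
There are look-alikes about, which are no part of the job. Leave any green, turquoise or yellow look-alike of the sample_square alone.

How it is judged (in metres and radians):
On the way, in this order (a step that is already met when the one before it is completed fails the run):
1. the square-tile sample lies centred and flat on the stage between the stops, released, with the pedal still up (x of sample_square in the frame of stage_mid between -0.005 and 0.005 m and y of sample_square in the frame of stage_mid between -0.004 and 0.004 m and z of sample_square in the frame of stage_mid between -0.003 and 0.003 m and angle between the x axis of sample_square and the x axis of stage_mid, either way round below 0.12 rad and angle between sample_square's own z axis and vertical below 0.08 rad and contact force between the fingers and sample_square below 0.05 N and linear speed of sample_square below 0.02 m/s and value of joint pedal below 0.04 rad), for 0.3 s.
2. the pedal is held down on its stop by the gripper, the pad pressing the centred sample, for 1.5 s (x of sample_square in the frame of stage_mid between -0.005 and 0.005 m and y of sample_square in the frame of stage_mid between -0.004 and 0.004 m and z of sample_square in the frame of stage_mid between -0.003 and 0.003 m and angle between the x axis of sample_square and the x axis of stage_mid, either way round below 0.12 rad and angle between sample_square's own z axis and vertical below 0.08 rad and value of joint pedal above 0.475 rad and contact force between the fingers and pedal_plate above 1 N and contact force between pad and sample_square above 0.2 N), for 1.5 s.
At the end, for the whole second after the job is handed in: The square-tile sample lies flat, tile up, at rest and released on the stage, its centre within 5 mm of the stage centre along the stops and within 4 mm across them, parallel to the stops within 0.12 rad (7 degrees), and the pedal is back up (below 0.04 rad) (all of step 1); the robot touches nothing.
It fails at once if one of the other two samples is displaced by more than 20 mm (distance of any of sample_strips, sample_triangle from where it was at the start of the episode above 0.02 m).
It fails at once if the square-tile sample is dropped: off the fingers while more than 15 mm above the stage's top face (z of sample_square in the frame of stage_mid above 0.015 m and contact force between the fingers and sample_square below 0.01 N).
It also fails if it takes over 53 s, if anything falls off the work surface, if the arm or the gripper's body presses on something with over 40 N, if the wrist force passes 120 N, or if a joint passes its speed limit or range.

### The arm

A 7-joint arm with a two-finger parallel gripper is mounted at the origin on the work surface. World frame = base frame: x ahead of the robot, y to its left, z up, the work surface at z = 0. Lengths are in m, angles in degrees, forces in N, time in s.
With the tool pointing down it reaches from about 0.4 to 0.85 m from the base axis. Payload 10.4 kg.
Tool frame: the origin (TCP) lies between the finger pads; the fingertips stand 22 mm ahead of it and the grasp point (between the pads) lies 3 mm ahead of it; z points along the fingers, y is the line along which they close (so a half turn about z gives the same grasp; the last joint's range is limited). The gripper opens to 85 mm and grips with 20 to 120 N. Pads are 22 mm wide; open, the fingers measure 114 mm over their backs; the gripper's body (76 mm by 85 mm) begins 54 mm behind the grasp point. The pads swing forward as they close: fully open they stand 13 mm farther back than shut.
Start: joints at [-73.831, 19.034, -3.707, 83.658, 1.238, 77.344, -5.071], TCP at [0.188, 0.596, 0.253] pointing down, gripper open.
Joint ranges: [-148.97, 148.97], [-28.65, 121.19], [-84.17, 76.75], [9.2, 138.47], [-72.65, 252.65], [3.7, 117.97], [-149.18, 149.18]. Speed limits (degrees/s): [127.2, 127.2, 159.86, 159.86, 180, 180, 180].

### API

Orientations are given as a 3x3 rotation matrix whose columns are the frame's x, y, z axes.
In Python, from plant import manip, optics, ticket gives the robot as it stands. The module is installed in compiled form; this text tells all that it offers.
- The arm moves only by the tool send_rows, never from a script. Its argument "targets" is a list of rows, each a list of 3 entries, a list of its own where there are three numbers: the closure, from 0 (fully open) to 1 (shut), then the shift along the tool's x, y, z scaled (see below), then the turn about the tool's z scaled (see below). A call has 1 to 20 rows; each row shifts and turns the commanded pose from where the row before left it, along the tool's axes as they then stand; what a row does not reach is not made up. The controller multiplies each number of a shift by 40 mm and each number of a turn by 6 degrees. A row lasts 1/8 s, in which the tool goes at most 62.5 mm and 10.7 degrees, less where a joint would pass 70% of its speed; a pose out of reach is approached as far as the arm can. A call with a number of a shift or a turn outside -1 to 1 is refused whole. A call with a gripper value outside its range is refused whole. The fingers move at their own pace and stop on an object; "newtons" is the grip in N (left out, the last holds). Time passes only in rows, so rows that do not move let the fingers close. It gives the time, the measured TCP pose, the force, the opening and the grip force at its end, in the units of the state.
- manip.observe(): the state, without advancing time (a new reading comes with each control period).
- optics.grab_frame(name): name is "side" or "top" or "wrist"; returns the picture (400x640x3 uint8, red, green, blue); there is no depth.
- optics.camera_info(name): a dict with "fx", "fy", "cx", "cy" (pixels), "dist_coeffs" ([k1, k2, p1, p2, k3] as OpenCV has them; the pictures are not rectified), "cam_to_world" (4x4, takes a point from camera to world coordinates). Camera axes: x right, y down, z forward; pixel columns grow to the right and rows downward; lengths in m; the calibration is good to about 2 mm. A picture is of the moment at which its call begins: read the wrist's pose just before it. camera_info takes no time and is no camera call; for the wrist camera it gives the pose at the moment of the call.
- ticket.job_done(): hands the job in; it is judged then, once.
The state is a dict: "clock": time; "joints": joint angles; "joint_vel": joint speeds; "joint_efforts": joint torques, N m; "tool_pos": TCP position; "orientation": TCP orientation; "contact_force": force on the tool from outside, world axes, zero at the start; "ft_torque": the same for the moment, N m; "grip_width": opening from 0.0 (shut) to 1.0 (fully open); "grasp_force": force on a finger pad.
Only numpy, scipy, OpenCV 4.12 (cv2) and the standard library are available. Lean on these libraries where they do the work, as an engineer would, in place of code of your own. Each camera call takes 0.05 s, during which the arm holds its last target. There are 200 camera calls.

## Working session

There is one attempt and no reset: what is moved stays moved. The work goes in short steps, Python scripts to look and compute and a tool call to move; the robot and the scene stay as the last step left them, time stands still between calls to the robot, and variables do not carry over. Pictures are saved under pics/ and viewed, at most 10 in all, crops included, and the job is handed in when it is done.

Besides the shell and the picture viewer there is one more tool, called after "Request:" as name(argument=value, ...), one argument or row to a line, values as JSON. send_rows: Moves the arm, as the interface text tells. Shifts and turns lie within -1 to 1; 1 stands for 40 mm of shift or 6 degrees of turn. Its arguments: {"type":"object","properties":{"targets":{"type":"array","items":{"type":"array"}},"newtons":{"type":"number"}},"required":["targets"]}

```bash
mkdir -p pics; cat > h.py <<'E'
import numpy as np, cv2
from plant import manip, optics, ticket
def grab(n):
    i=optics.camera_info(n); im=optics.grab_frame(n); return im,i
def ray(i,uv):
    K=np.array([[i['fx'],0,i['cx']],[0,i['fy'],i['cy']],[0,0,1.]])
    p=cv2.undistortPoints(np.array(uv,float).reshape(-1,1,2),K,np.array(i['dist_coeffs'],float)).reshape(-1,2)
    T=np.array(i['cam_to_world']); d=np.c_[p,np.ones(len(p))]@T[:3,:3].T
    return T[:3,3],d
def onz(i,uv,z):
    o,d=ray(i,uv); return o+d*((z-o[2])/d[:,2])[:,None]
def tri(obs): # list of (info,uv) -> point, residual
    A=np.zeros((3,3));b=np.zeros(3);L=[]
    for i,uv in obs:
        o,d=ray(i,[uv]);d=d[0]/np.linalg.norm(d[0]);P=np.eye(3)-np.outer(d,d);A+=P;b+=P@o;L.append((o,P))
    x=np.linalg.solve(A,b);return x,[np.linalg.norm(P@(x-o)) for o,P in L]
def save(im,n): cv2.imwrite('pics/'+n,im[:,:,::-1])
E
python3 - <<'E'
from h import *
s=manip.observe();print(s)
ims=[]
for n in('top','side','wrist'):
    im,i=grab(n);np.save(f'pics/{n}0.npy',im);save(im,n+'0.png')
    T=np.array(i['cam_to_world']);print(n,i['fx'],i['cx'],i['cy'],T.round(3).tolist())
E
```

```text
{'clock': 0.0, 'joints': array([-73.83198041,  19.0713769 ,  -3.70776869,  83.70663939,
         1.23641288,  77.34326229,  -5.07138419]), 'joint_vel': array([-0.07689637, -0.00942009, -0.0304689 ,  0.05142924,  0.04379609,
       -0.04731258,  0.07943677]), 'joint_efforts': array([ 5.48429780e-04, -6.25458527e+01,  4.91993478e-02, -3.91593289e+01,
        1.60228007e-02,  1.00269145e-02, -2.17967460e-05]), 'tool_pos': array([0.18744083, 0.59586352, 0.25251717]), 'orientation': array([[-9.53916406e-01,  3.00072227e-01, -3.85852182e-04],
       [ 3.00072472e-01,  9.53915425e-01, -1.36878740e-03],
       [-4.26647348e-05, -1.42149237e-03, -9.99998989e-01]]), 'contact_force': array([-0.49142469, -0.4677452 , -0.82255595]), 'ft_torque': array([ 0.01436034, -0.05272636, -0.03211834]), 'grasp_force': 0.0, 'grip_width': 0.9998798055953358}
top 450.77478969766423 316.37524464164426 185.7529988234476 [[0.021, -0.992, 0.125, 0.361], [-1.0, -0.021, 0.004, 0.05], [-0.001, -0.125, -0.992, 1.092], [0.0, 0.0, 0.0, 1.0]]
side 378.08882794321363 313.231046138726 195.0305900332955 [[0.96, -0.217, 0.178, 0.343], [-0.281, -0.745, 0.605, -0.52], [0.001, -0.631, -0.776, 0.861], [0.0, 0.0, 0.0, 1.0]]
wrist 324.0337834078384 319.98931861118405 199.9759740323086 [[0.3, 0.913, 0.277, 0.117], [0.954, -0.286, -0.089, 0.618], [-0.002, 0.291, -0.957, 0.374], [0.0, 0.0, 0.0, 1.0]]
```

View pics/top0.png

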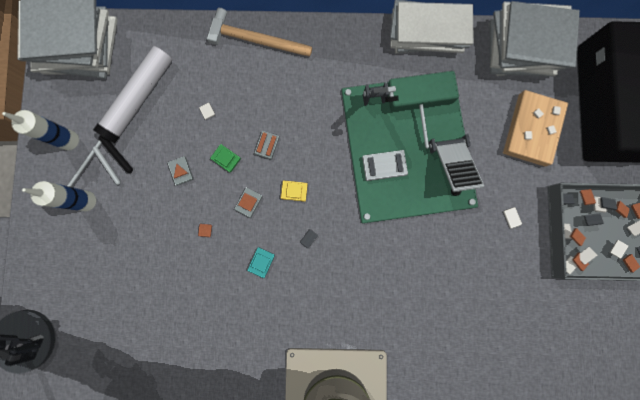

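View pics/side0.png

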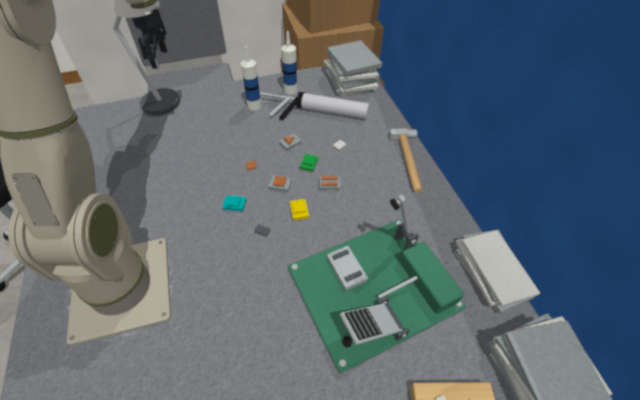

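The top view shows these candidates, with my choice first:
- **Square sample:** grey board with a square tile, top (249,202), side (280,183). This matches the description.
- **Other samples:** strips at (266,145) and triangle at (179,171).
- **Look-alikes:** green (225,158), yellow (294,190), turquoise (261,263).
- **Loose clay tile:** (205,230).

The stage is at about (385,165) and the pedal tread at about (463,173).

```bash
python3 - <<'E'
from h import *
T=np.load('pics/top0.npy');S=np.load('pics/side0.npy')
it=optics.camera_info('top');is_=optics.camera_info('side')
def comp(m,seed,r=14):
    n,l,st,c=cv2.connectedComponentsWithStats(m.astype(np.uint8))
    d=[np.hypot(*(c[k]-seed)) if st[k,4]>25 else 1e9 for k in range(1,n)]
    k=int(np.argmin(d))+1
    ct=max(cv2.findContours((l==k).astype(np.uint8),0,1)[0],key=cv2.contourArea)
    return c[k],st[k],ct
def clay(I):
    h=cv2.cvtColor(I,cv2.COLOR_RGB2HSV).astype(int);return (h[...,0]<16)&(h[...,1]>90)&(h[...,2]>70)
def green(I):
    h=cv2.cvtColor(I,cv2.COLOR_RGB2HSV).astype(int);return (abs(h[...,0]-75)<15)&(h[...,1]>80)
cs=[comp(clay(I),s) for I,s in((T,(249,202)),(S,(280,182)))]
for c in cs: print('tile',c[0],c[1],cv2.minAreaRect(c[2]))
print('tri',tri([(it,cs[0][0]),(is_,cs[1][0])]),onz(it,[cs[0][0]],.022),onz(is_,[cs[1][0]],.022))
# stage plate: bright grey
for n,I,i,s in(('top',T,it,(385,165)),('side',S,is_,(347,266))):
    h=cv2.cvtColor(I,cv2.COLOR_RGB2HSV).astype(int);m=(h[...,1]<40)&(h[...,2]>110)
    y0,x0=s[1]-32,s[0]-35;mm=np.zeros_like(m);mm[y0:y0+64,x0:x0+70]=m[y0:y0+64,x0:x0+70]
    c=comp(mm,s);hull=cv2.convexHull(c[2])
    w=onz(i,hull.reshape(-1,2),.03)[:,:2];r=cv2.minAreaRect((w*1000).astype(np.float32));print('stage',n,c[0],c[1],r)
c=comp(green(T),(410,150));w=onz(it,cv2.convexHull(c[2]).reshape(-1,2),.012)[:,:2]
print('base',cv2.minAreaRect((w*1000).astype(np.float32)),c[1])
a=cv2.resize(T[130:290,160:320],(400,400),interpolation=2);b=cv2.resize(T[70:230,330:490],(400,400),interpolation=2)
save(np.hstack([a,b]),'crop1.png')
E
```

```text
tile [247.19897959 201.66326531] [238 193  19  18 196] ((247.18463134765625, 201.6769256591797), (13.891888618469238, 14.139958381652832), 29.744882583618164)
tile [279.29 180.62] [273 176  13  10 100] ((279.1351623535156, 180.68919372558594), (11.343530654907227, 9.206343650817871), 9.462322235107422)
tri (array([0.45500926, 0.21838673, 0.01843847]), [np.float64(0.000410628443287309), np.float64(0.0004106284432873528)]) [[0.45428645 0.21784777 0.022     ]] [[0.4549471  0.21526627 0.022     ]]
stage top [384.62371722 164.95895097] [363 150  45  31 877] ((548.7430419921875, -108.1132583618164), (61.24846649169922, 100.82337188720703), 9.097247123718262)
stage side [346.82618772 267.4438007 ] [327 246  41  44 863] ((548.69970703125, -112.06855773925781), (63.851165771484375, 106.39737701416016), 8.947279930114746)
base ((602.1124267578125, -168.51710510253906), (343.1371154785156, 284.2514953613281), 9.071165084838867) [  342    72   136   151 12181]
```

View pics/crop1.png

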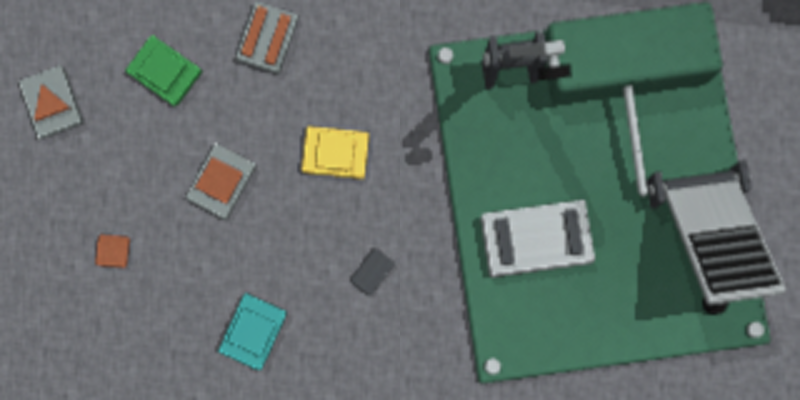

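The crop shows the grey board with the square clay tile at crop (220,180), long side about -30° from world x. The stage with its two stops is at crop (538,238). I'll grip the sample across its 60 mm length, because the stage is open front and back. First I'll move the wrist camera over it.

Request:
send_rows(
  targets=[
    [0,[-0.94,-0.63,0],0],
    [0,[-0.94,-0.63,0],0],
    [0,[-0.94,-0.63,0],0],
    [0,[-0.94,-0.63,0],0],
    [0,[-0.94,-0.63,0],0],
    [0,[-0.94,-0.63,0],0],
    [0,[-0.94,-0.63,0],0],
    [0,[-0.94,-0.63,0],0],
    [0,[-0.94,-0.63,0],0],
    [0,[-0.94,-0.63,0],0],
    [0,[0,0,0],1],
    [0,[0,0,0],1],
    [0,[0,0,0],1],
    [0,[0,0,0],1],
    [0,[0,0,0],1],
    [0,[0,0,0],1],
    [0,[0,0,0],1],
    [0,[0,0,0],1],
    [0,[0,0,0],1],
    [0,[0,0,0],1],
  ],
)

```text
clock: 2.65
tool_pos: [0.4704, 0.2429, 0.2531]
orientation: [[-0.214, 0.977, -0.0], [0.977, 0.214, -0.0], [-0.0, -0.0, -1.0]]
contact_force: [0.1, 0.5, -0.3]
grip_width: 0.998
grasp_force: 0.0
```

Request:
send_rows(
  targets=[
    [0,[0,0,0.3],1],
    [0,[0,0,0.3],1],
    [0,[0,0,0.3],1],
    [0,[0,0,0.3],1],
    [0,[0,0,0.3],1],
    [0,[0,0,0.3],1],
    [0,[0,0,0],1],
    [0,[0,0,0],0],
  ],
)

```text
clock: 3.65
tool_pos: [0.4704, 0.243, 0.1811]
orientation: [[0.491, 0.871, -0.0], [0.871, -0.491, -0.0], [-0.0, -0.0, -1.0]]
contact_force: [-0.6, 0.6, 0.5]
grip_width: 0.999
grasp_force: 0.0
```

```bash
python3 - <<'E'
from h import *
im,i=grab('wrist');s=manip.observe();print(s['clock'],s['tool_pos'],s['orientation'].round(3).tolist(),s['contact_force'])
np.save('pics/w1.npy',im);save(im,'w1.png')
import json;json.dump({k:np.array(v).tolist() for k,v in i.items()},open('pics/w1.json','w'))
E
```

```text
3.7 [0.47055537 0.24298621 0.18124001] [[0.49, 0.872, -0.0], [0.872, -0.49, -0.0], [-0.0, -0.0, -1.0]] [-0.01803808  0.0322039   0.9018792 ]
```

View pics/w1.png

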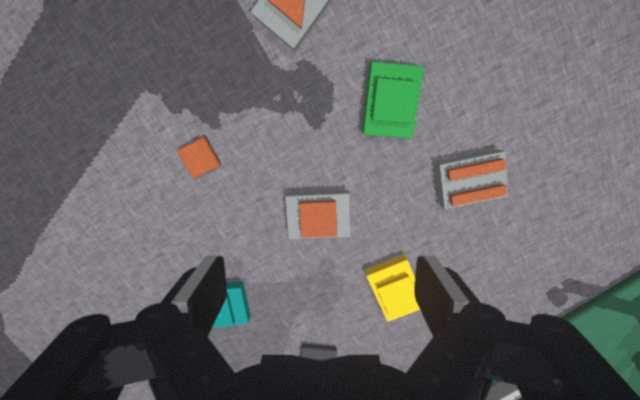

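The wrist view shows the square sample at (318,215) with its long side along tool y. The yellow look-alike is at (395,288) and clear of the path at this height. Next I measure it.

```bash
cat >> h.py <<'E'
def tile_board(im,i,seed,half=45):
    h=cv2.cvtColor(im,cv2.COLOR_RGB2HSV).astype(int)
    clay=(h[...,0]<16)&(h[...,1]>110)&(h[...,2]>60)
    win=np.zeros(clay.shape,bool);win[max(0,seed[1]-half):seed[1]+half,max(0,seed[0]-half):seed[0]+half]=1
    def big(m):
        n,l,st,c=cv2.connectedComponentsWithStats(m.astype(np.uint8));k=1+int(np.argmax(st[1:,4]));return (l==k),c[k]
    t,c=big(clay&win)
    b,_=big((((h[...,2]>135)&(h[...,1]<40))|cv2.dilate(t.astype(np.uint8),np.ones((5,5)))>0)&win)
    return t,b,c
def rect(mask,i,z):
    ct=max(cv2.findContours(mask.astype(np.uint8),0,1)[0],key=cv2.contourArea)
    w=onz(i,cv2.convexHull(ct).reshape(-1,2),z)[:,:2]
    r=cv2.minAreaRect((w*1000).astype(np.float32));b=cv2.boxPoints(r)
    e=[b[1]-b[0],b[2]-b[1]];e=max(e,key=np.linalg.norm)
    return np.array(r[0]),r[1],(np.degrees(np.arctan2(e[1],e[0]))+90)%180-90
E
python3 - <<'E'
from h import *
import json
i=json.load(open('pics/w1.json'));im=np.load('pics/w1.npy')
print('hsv board/felt',cv2.cvtColor(im,cv2.COLOR_RGB2HSV)[[200,200,225,250],[293,342,342,318]])
t,b,c=tile_board(im,i,(318,215));print(c,t.sum(),b.sum())
print('tile@22',rect(t,i,.022));print('board@14',rect(b,i,.014))
it=optics.camera_info('top');print('h',tri([(i,c),(it,(247.2,201.66))]),tri([(i,c),(it,(247.2,201.66)),(optics.camera_info('side'),(279.29,180.62))]))
E
```

```text
hsv board/felt [[ 86  10 174]
 [ 75   9 174]
 [ 90   7 173]
 [150  11 143]]
[317.67597765 218.34317638] 1253 6347
tile@22 (array([454.159729  , 218.77606201]), (34.26360321044922, 33.05536651611328), np.float32(63.389923))
board@14 (array([453.60131836, 218.29450989]), (89.16155242919922, 87.68614959716797), np.float32(60.56871))
h (array([0.45423899, 0.21827414, 0.0200921 ]), [np.float64(0.0002566468226478465), np.float64(0.00025664682264773224)]) (array([0.45458174, 0.21808611, 0.01922214]), [np.float64(0.0007189919295945492), np.float64(0.00019957826765956417), np.float64(0.0008108081604926673)])
```

```bash
sed -i 's/>135)/>160)/; s/|cv2.dilate(t.astype(np.uint8),np.ones((5,5)))>0)/|(cv2.dilate(t.astype(np.uint8),np.ones((5,5)))>0))/' h.py
python3 - <<'E'
from h import *
import json
i=json.load(open('pics/w1.json'));im=np.load('pics/w1.npy')
t,b,c=tile_board(im,i,(318,215))
r=rect(b,i,.014);print('board@14',r)
R=np.array(manip.observe()['orientation']);p=manip.observe()['tool_pos']
d=np.r_[r[0]/1000,0.08]-p;print('tool shift mm',R.T@d*1000,'tool y yaw',np.degrees(np.arctan2(R[1,1],R[0,1])))
E
```

```text
board@14 (array([453.77578735, 217.26315308]), (42.434139251708984, 58.059837341308594), np.float32(-26.71856))
tool shift mm [-30.6357925   -2.02242108 101.2429189 ] tool y yaw -29.331479980940163
```

Request:
send_rows(
  targets=[
    [0,[-0.38,-0.03,0.5],-0.43],
    [0,[-0.37,-0.02,0.8],0],
    [0,[0,0,0.9],0],
    [0,[0,0,0.8],0],
    [0,[0,0,0.4],0],
    [0.15,[0,0,0.2],0],
    [0.15,[0,0,0.1],0],
    [0.15,[0,0,0],0],
    [0.15,[0,0,0],0],
  ],
)

```text
clock: 4.82
tool_pos: [0.4551, 0.2178, 0.034]
orientation: [[0.452, 0.892, 0.001], [0.892, -0.452, 0.001], [0.001, 0.0, -1.0]]
contact_force: [-0.7, -0.2, 0.3]
grip_width: 0.851
grasp_force: 0.0
```

```bash
python3 - <<'E'
from h import *
im,i=grab('wrist');w=im
im2,_=grab('side')
save(np.vstack([w[150:400],cv2.resize(im2[130:240,200:440],(640,293),interpolation=2)]),'g1.png');s=manip.observe();print(s['tool_pos'],s['grip_width'],s['contact_force'])
E
```

```text
[0.45495352 0.21773733 0.03379293] 0.8475816542330619 [-4.64842168e-02  3.82751478e-04 -5.60359837e-01]
```

View pics/g1.png

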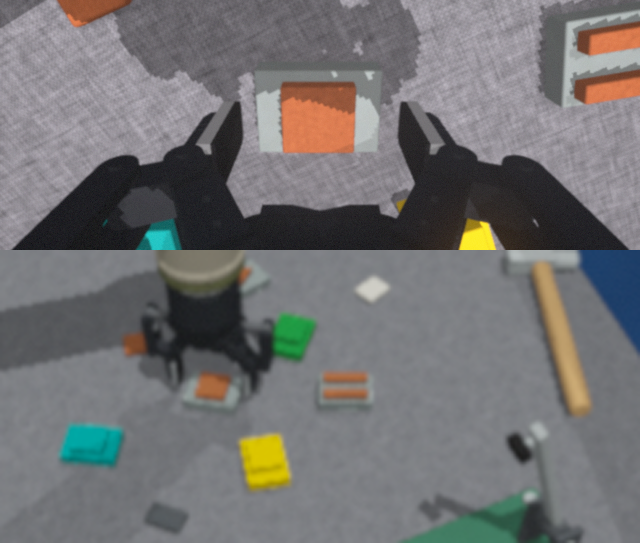

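The sample sits between the open fingers (wrist (318,260)), and nothing else is near them. I'll check the offset along tool x with the tile from this nearer view.

```bash
python3 - <<'E'
from h import *
im,i=grab('wrist');s=manip.observe()
h=cv2.cvtColor(im,cv2.COLOR_RGB2HSV).astype(int);m=(h[...,0]<16)&(h[...,1]>90)&(h[...,2]>50)
w=np.zeros_like(m);w[200:330,250:400]=1;m&=w
R=s['orientation'];p=s['tool_pos']
# tile corners
ct=max(cv2.findContours(m.astype(np.uint8),0,1)[0],key=cv2.contourArea);print(cv2.boundingRect(ct))
r=rect(m,i,.022);print(r,(R.T@(np.r_[r[0]/1000,.022]-p)*1000))
q=cv2.approxPolyDP(cv2.convexHull(ct),4,True).reshape(-1,2)
for u,x in zip(q,onz(i,q,.022)):print(u,(R.T@(x-p)*1000).round(1))
E
```

```text
(281, 232, 75, 71)
(array([454.24209595, 219.09997559]), (35.917442321777344, 33.755126953125), np.float32(63.102264)) [ 0.96086043 -1.1897351  11.69724541]
[352 232] [18.9 14.  11.7]
[353 301] [-16.5  15.5  11.7]
[284 302] [-17.  -17.3  11.7]
[282 234] [ 18.  -17.   11.7]
```

Request:
send_rows(
  targets=[
    [0.15,[0.02,0,0.1],0.06],
    [0.15,[0,0,0.1],0],
    [0.15,[0,0,0],0],
  ],
)

```text
clock: 5.35
tool_pos: [0.4547, 0.2181, 0.0248]
orientation: [[0.458, 0.889, -0.001], [0.889, -0.458, -0.0], [-0.001, -0.0, -1.0]]
contact_force: [-0.1, -0.5, -0.9]
grip_width: 0.848
grasp_force: 0.0
```

Request:
send_rows(
  targets=[
    [0.15,[0,0,0.05],0],
    [0.15,[0,0,0.05],0],
    [0.15,[0,0,0],0],
  ],
)

```text
clock: 5.72
tool_pos: [0.4549, 0.2182, 0.0212]
orientation: [[0.458, 0.889, -0.0], [0.889, -0.458, -0.0], [-0.0, -0.0, -1.0]]
contact_force: [-0.5, -0.7, -0.2]
grip_width: 0.849
grasp_force: 0.0
```

Request:
send_rows(
  newtons=35,
  targets=[
    [1,[0,0,0.03],0],
    [1,[0,0,0],0],
    [1,[0,0,0],0],
    [1,[0,0,0],0],
    [1,[0,0,0],0],
  ],
)

```text
clock: 6.35
tool_pos: [0.4551, 0.2183, 0.0206]
orientation: [[0.458, 0.889, 0.0], [0.889, -0.458, 0.0], [0.0, -0.0, -1.0]]
contact_force: [-2.4, -1.4, 6.6]
grip_width: 0.693
grasp_force: 36.5
```

Request:
send_rows(
  targets=[
    [1,[0,0,-0.3],0],
    [1,[0,0,-0.75],0],
    [1,[0,0,-0.75],0],
    [1,[0,0,-0.75],0],
    [1,[-0.63,0.62,-0.25],0],
    [1,[-0.63,0.62,-0.25],0],
    [1,[-0.63,0.62,-0.25],0],
    [1,[-0.63,0.62,-0.25],0],
    [1,[-0.63,0.62,-0.25],0],
    [1,[-0.63,0.62,-0.25],0],
    [1,[-0.63,0.62,-0.25],0],
    [1,[-0.63,0.62,-0.25],0],
    [1,[0,0,0],-1],
    [1,[0,0,0],-1],
    [1,[0,0,0],-1],
    [1,[0,0,0],-1],
    [1,[0,0,0],-1],
    [1,[0,0,0],-1],
    [1,[0,0,0],-0.05],
    [1,[0,0,0],0],
  ],
)

```text
clock: 8.85
tool_pos: [0.5391, -0.0519, 0.2024]
orientation: [[-0.155, 0.988, 0.0], [0.988, 0.155, 0.0], [0.0, 0.0, -1.0]]
contact_force: [-0.3, 0.3, -1.0]
grip_width: 0.69
grasp_force: 39.0
```

```bash
python3 - <<'E'
from h import *
import json
im,i=grab('wrist');s=manip.observe();print(s['clock'],s['tool_pos'],s['orientation'].round(3).tolist(),s['contact_force'],s['grip_width'])
np.save('pics/w2.npy',im);save(im,'w2.png')
json.dump({k:np.array(v).tolist() for k,v in i.items()},open('pics/w2.json','w'))
E
```

```text
8.9 [ 0.5390909  -0.05188075  0.20228314] [[-0.155, 0.988, 0.0], [0.988, 0.155, 0.0], [0.0, 0.0, -1.0]] [ 0.5079941   0.37803139 -0.83454739] 0.6888809870202639
```

View pics/w2.png

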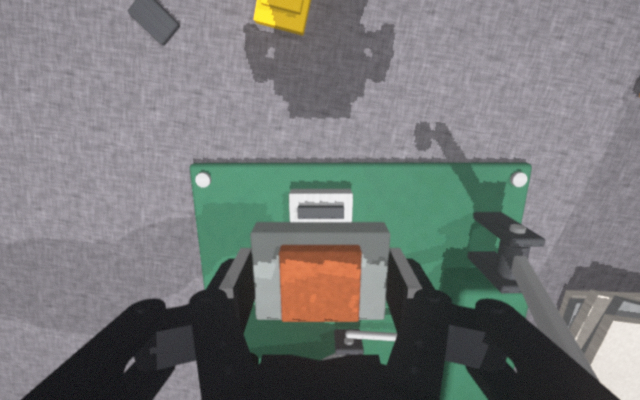

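The held sample hides the stage, with only its left stop visible at (320,212). I'll go about 100 mm toward the pedal side, taking two views on the way.

Request:
send_rows(
  targets=[
    [1,[-0.6,0,0],0],
    [1,[-0.7,0,0],0],
    [1,[-0.7,0,0],0],
    [1,[0,0,0],0],
    [1,[0,0,0],0],
  ],
)

```text
clock: 9.52
tool_pos: [0.5517, -0.1302, 0.202]
orientation: [[-0.157, 0.988, -0.0], [0.988, 0.157, 0.0], [0.0, -0.0, -1.0]]
contact_force: [0.8, 0.2, -0.7]
grip_width: 0.689
grasp_force: 39.0
```

```bash
cat > g.py <<'E'
from h import *
import json,sys
n=sys.argv[1]
im,i=grab('wrist');s=manip.observe();print(s['clock'],s['tool_pos'],s['orientation'].round(3).tolist(),s['contact_force'],s['grip_width'])
np.save(f'pics/{n}.npy',im);save(im,n+'.png')
d={k:np.array(v).tolist() for k,v in i.items()};d['p']=s['tool_pos'].tolist();d['R']=s['orientation'].tolist()
json.dump(d,open(f'pics/{n}.json','w'))
E
python3 g.py w3
```

```text
9.575 [ 0.55177954 -0.12977601  0.20199187] [[-0.158, 0.987, -0.0], [0.987, 0.158, 0.001], [0.001, -0.0, -1.0]] [-0.7731554   0.9339622  -0.07311227] 0.689825839885536
```

Request:
send_rows(
  targets=[
    [1,[-0.6,0,0],0],
    [1,[-0.6,0,0],0],
    [1,[0,0,0],0],
    [1,[0,0,0],0],
  ],
)

```text
clock: 10.07
tool_pos: [0.5594, -0.1768, 0.2019]
orientation: [[-0.159, 0.987, -0.0], [0.987, 0.159, 0.001], [0.001, -0.0, -1.0]]
contact_force: [0.4, 0.6, -1.4]
grip_width: 0.689
grasp_force: 39.0
```

```bash
python3 g.py w4; python3 -c "
from h import *
save(np.hstack([cv2.resize(np.load(f'pics/{n}.npy'),(400,250)) for n in('w3','w4')]),'w34.png')"
```

```text
10.125 [ 0.55946728 -0.17665648  0.20197168] [[-0.159, 0.987, -0.0], [0.987, 0.159, 0.001], [0.001, 0.0, -1.0]] [ 0.40097436 -0.20087741 -0.35610693] 0.6950546420375544
```

View pics/w34.png

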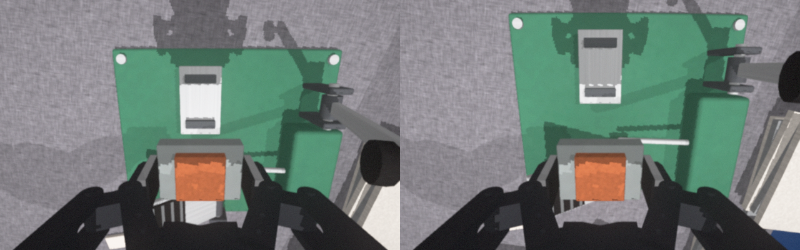

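Both views show the whole stage, full-frame about (320,160) and (322,108). I measure the stage and the held sample in the same frames.

```bash
python3 - <<'E'
from h import *
import json
C={}
for n,(x0,y0,x1,y1) in(('w3',(270,90,370,222)),('w4',(262,30,375,178))):
    im=np.load(f'pics/{n}.npy');i=json.load(open(f'pics/{n}.json'));p=np.array(i['p']);R=np.array(i['R'])
    h=cv2.cvtColor(im,cv2.COLOR_RGB2HSV).astype(int)
    m=np.zeros(h.shape[:2],np.uint8);m[y0:y1,x0:x1]=(h[...,1]<60)[y0:y1,x0:x1]
    m=cv2.morphologyEx(m,cv2.MORPH_OPEN,np.ones((5,5)))
    nn,l,st,c=cv2.connectedComponentsWithStats(m);k=1+np.argmax(st[1:,4]);m=l==k;print(n,st[k])
    r=rect(m,i,.03);print('stage',r)
    ct=max(cv2.findContours(m.astype(np.uint8),0,1)[0],key=cv2.contourArea)
    q=cv2.boxPoints(cv2.minAreaRect(ct));q=q[np.lexsort((q[:,0],q[:,1]>q[:,1].mean()))];C[n]=(i,q)
    for z,nm in((.03,'stage'),):print((( onz(i,q,z)-p)@R*1000).round(1).tolist())
    t=np.zeros(m.shape,bool);t[225:340,250:390]=((h[...,0]<16)&(h[...,1]>100)&(h[...,2]>50))[225:340,250:390]
    r2=rect(t,i,p[2]+.0014);print('held tile',r2,((np.r_[r2[0]/1000,p[2]]-p)@R*1000).round(2))
    # stops: dark areas within plate
    d=m&(h[...,2]<85);nn,l,st,c=cv2.connectedComponentsWithStats(d.astype(np.uint8))
    g=[k for k in range(1,nn) if st[k,4]>150];print('stops',st[g].tolist());w=onz(i,c[g],.038);print(w.round(4).tolist(),w.mean(0))
for a,b in zip(C['w3'][1],C['w4'][1]):print(a,b,tri([(C['w3'][0],a),(C['w4'][0],b)]))
E
```

```text
w3 [ 286  105   69  111 7409]
stage (array([ 548.48303223, -109.57862854]), (61.46199417114258, 101.47588348388672), np.float32(-80.9521))
[[71.1, -29.7, 172.0], [71.1, 29.5, 172.0], [-30.3, -32.8, 172.0], [-30.4, 32.4, 172.0]]
held tile (array([ 551.28942871, -129.88194275]), (33.718177795410156, 36.9079704284668), np.float32(-80.9691)) [-0.03 -0.5   0.  ]
stops [[296, 121, 48, 11, 218]]
[[0.5398, -0.0783, 0.038]] [ 0.5398428  -0.07833859  0.038     ]
w4 [ 284   46   73  121 8354]
stage (array([ 548.49530029, -109.29008484]), (61.18986511230469, 101.17124938964844), np.float32(-80.88079))
[[118.7, -30.0, 172.1], [118.7, 29.9, 172.1], [17.5, -33.1, 172.0], [17.5, 32.9, 172.0]]
held tile (array([ 559.13366699, -176.47288513]), (33.443023681640625, 36.89466857910156), np.float32(-80.879814)) [ 0.23 -0.3   0.  ]
stops [[295, 62, 51, 14, 517]]
[[0.5433, -0.0779, 0.038]] [ 0.54326378 -0.07788634  0.038     ]
[285.99997 105.00001] [284.  46.] (array([ 0.51112869, -0.06414155,  0.03070307]), [np.float64(0.00010325249821687617), np.float64(0.00010325249821712266)])
[353.99997 105.00001] [356.  46.] (array([ 0.56970953, -0.05480957,  0.03132512]), [np.float64(0.00022154800346904283), np.float64(0.00022154800346911582)])
[285.99997 215.     ] [284. 166.] (array([ 0.52420709, -0.16394624,  0.03240885]), [np.float64(5.279182349805347e-05), np.float64(5.279182349811874e-05)])
[353.99997 215.     ] [356. 166.] (array([ 0.58836409, -0.15346856,  0.03321905]), [np.float64(0.0003284636318976332), np.float64(0.000328463631897547)])
```

Both views agree: stage centre (0.5485, -0.1094), yaw 9.1°, height about 31 mm. The held tile sits about 1 mm to -x of the TCP along tool x. Next I go over the stage and descend.

Request:
send_rows(
  targets=[
    [1,[0.58,0,0],0],
    [1,[0.58,0,0],0],
    [1,[0.57,0,0.3],0],
    [1,[0,0,0.7],0],
    [1,[0,0,0.8],0],
    [1,[0,0,0.8],0],
    [1,[0,0,0.6],0],
    [1,[0,0,0.3],0],
    [1,[0,0,0.1],0],
    [1,[0,0,0],0],
    [1,[0,0,0],0],
  ],
)

```text
clock: 11.5
tool_pos: [0.549, -0.1099, 0.0589]
orientation: [[-0.157, 0.988, 0.001], [0.988, 0.157, 0.0], [-0.0, 0.001, -1.0]]
contact_force: [-0.2, -0.2, -1.0]
grip_width: 0.687
grasp_force: 39.0
```

```bash
python3 g.py w5; python3 - <<'E'
from h import *
import json
im=np.load('pics/w5.npy');i=json.load(open('pics/w5.json'));p=np.array(i['p']);R=np.array(i['R'])
d=np.array([548.5,-109.35,0])/1000-p;d[2]=0;print('stage - tcp tool mm',d@R*1000)
top,_=grab('top');side,_=grab('side')
save(np.hstack([cv2.resize(im,(480,300)),cv2.resize(side[220:300,300:385],(318,300),interpolation=2)]),'p5.png')
E
```

```text
11.55 [ 0.54887563 -0.10990013  0.05883528] [[-0.157, 0.988, 0.001], [0.988, 0.157, 0.0], [-0.0, 0.001, -1.0]] [ 0.75902283 -0.77383939 -1.5195868 ] 0.68676331458555
stage - tcp tool mm [ 6.02403545e-01 -2.84343617e-01 -3.77973095e-04]
```

View pics/p5.png

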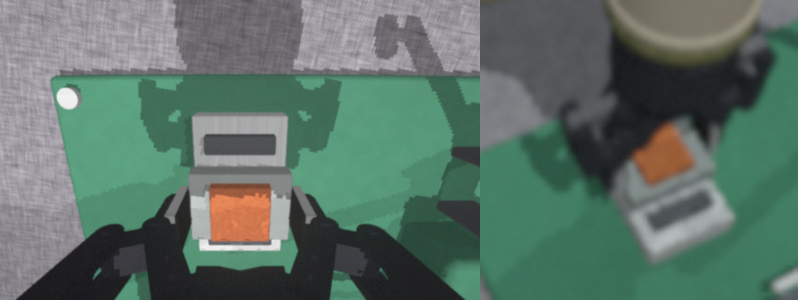

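The sample is square with the stage and just above it, and both stops show, at (240,145) and (240,245) in the left pane. I'll nudge it 2 mm along tool x and lower it gently.

Request:
send_rows(
  targets=[
    [1,[0.05,0,0.05],0],
    [1,[0,0,0.05],0],
    [1,[0,0,0.05],0],
    [1,[0,0,0.02],0],
    [1,[0,0,0],0],
  ],
)

```text
clock: 12.28
tool_pos: [0.5481, -0.1079, 0.0512]
orientation: [[-0.157, 0.988, -0.0], [0.988, 0.157, 0.0], [0.0, -0.0, -1.0]]
contact_force: [0.2, -0.2, -1.4]
grip_width: 0.69
grasp_force: 39.0
```

Request:
send_rows(
  targets=[
    [1,[0,0,0.02],0],
    [1,[0,0,0],0],
  ],
)

```text
clock: 12.52
tool_pos: [0.5482, -0.1079, 0.0507]
orientation: [[-0.157, 0.988, 0.0], [0.988, 0.157, 0.0], [0.0, 0.0, -1.0]]
contact_force: [-0.5, 0.6, 0.8]
grip_width: 0.686
grasp_force: 39.3
```

Request:
send_rows(
  targets=[
    [1,[0,0,0.02],0],
    [1,[0,0,0],0],
  ],
)

```text
clock: 12.78
tool_pos: [0.5482, -0.108, 0.0506]
orientation: [[-0.157, 0.988, 0.0], [0.988, 0.157, 0.001], [0.001, 0.0, -1.0]]
contact_force: [-5.0, 2.4, 12.9]
grip_width: 0.692
grasp_force: 40.5
```

Contact at z 0.0506, as expected. I release and rise straight up.

Request:
send_rows(
  targets=[
    [0.25,[0,0,-0.01],0],
    [0.2,[0,0,0],0],
    [0.1,[0,0,0],0],
    [0.0,[0,0,0],0],
    [0,[0,0,0],0],
    [0,[0,0,-0.3],0],
    [0,[0,0,-0.7],0],
    [0,[0,0,-1],0],
    [0,[-0.3,0,-1],0],
    [0,[-0.8,0,-0.8],0],
    [0,[-0.4,0,0],0],
    [0,[0,0,0],0],
    [0,[0,0,0],0],
  ],
)

```text
clock: 14.4
tool_pos: [0.5571, -0.166, 0.201]
orientation: [[-0.158, 0.987, -0.002], [0.987, 0.158, 0.001], [0.001, -0.002, -1.0]]
contact_force: [0.2, 1.2, -0.1]
grip_width: 0.999
grasp_force: 0.0
```

```bash
python3 g.py w6; python3 - <<'E'
from h import *
import json
im=np.load('pics/w6.npy');i=json.load(open('pics/w6.json'));p=np.array(i['p']);R=np.array(i['R'])
top,it=grab('top')
a=cv2.resize(im,(480,300));b=cv2.resize(top[130:210,340:425],(318,300),interpolation=2)
save(np.hstack([a,b]),'p6.png')
h=cv2.cvtColor(im,cv2.COLOR_RGB2HSV).astype(int)
m=((h[...,0]<16)&(h[...,1]>100)&(h[...,2]>50))
nn,l,st,c=cv2.connectedComponentsWithStats(m.astype(np.uint8));k=1+np.argmax(st[1:,4]);print(st[k])
r=rect(l==k,i,.052);a=np.radians(9.08);U=np.array([[np.cos(a),-np.sin(a)],[np.sin(a),np.cos(a)]])
print('tile',r,'in stage mm',(r[0]-[548.5,-109.35])@U)
E
```

```text
14.45 [ 0.55715411 -0.16581131  0.20105569] [[-0.159, 0.987, -0.002], [0.987, 0.159, 0.001], [0.001, -0.002, -1.0]] [ 0.54179341 -1.37121973 -0.49908961] 1.001317337000128
[ 300  102   42   42 1709]
tile (array([ 548.1048584 , -108.76927185]), (33.25571060180664, 32.62833023071289), np.float32(9.125999)) in stage mm [-0.29854339  0.63580965]
```

View pics/p6.png

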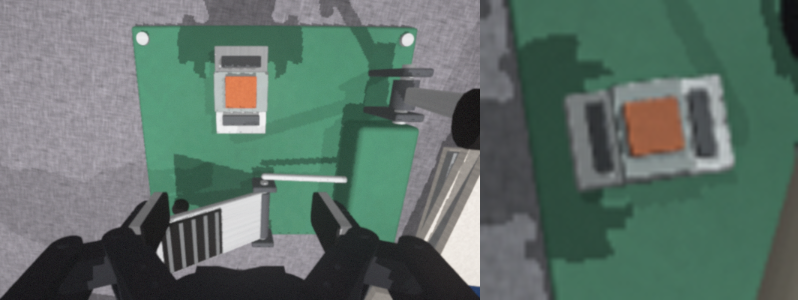

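The sample is released and centred, with the tile at (-0.3, +0.6) mm in the stage frame and parallel to the stops. Now I check where the pedal is before pressing it.

```bash
python3 - <<'E'
from h import *
import json
T=np.load('pics/top0.npy');S=np.load('pics/side0.npy')
a=np.radians(9.08)
def W(x,y,z):return np.array([.5485+(x*np.cos(a)-y*np.sin(a))/1e3,-.10935+(x*np.sin(a)+y*np.cos(a))/1e3,z/1e3])
print('expected tread',W(-61,-160,97))
o=[]
for n,I,(x0,y0,x1,y1) in(('top',T,(442,155,487,192)),('side',S,(340,300,396,345))):
    i=optics.camera_info(n);g=I.max(2);m=np.zeros(g.shape,bool);m[y0:y1,x0:x1]=(g<75)[y0:y1,x0:x1]
    m=cv2.morphologyEx(m.astype(np.uint8),cv2.MORPH_CLOSE,np.ones((5,5)));nn,l,st,c=cv2.connectedComponentsWithStats(m);k=1+np.argmax(st[1:,4])
    print(n,st[k],c[k],onz(i,[c[k]],.09));o.append((i,c[k]))
print(tri(o))
E
```

```text
expected tread [ 0.51351454 -0.27697165  0.097     ]
top [442 161  40  31 897] [458.45039019 175.62430323] [[ 0.51708692 -0.26501253  0.09      ]]
side [346 309  33  30 573] [361.78010471 323.495637  ] [[ 0.52037597 -0.27556992  0.09      ]]
(array([ 0.52178884, -0.27039474,  0.07408012]), [np.float64(0.0022063993283185654), np.float64(0.002206399328318514)])
```

Request:
send_rows(
  targets=[
    [0.5,[-0.64,-0.42,0],0],
    [1,[-0.64,-0.42,0],0],
    [1,[-0.64,-0.42,0],0],
    [1,[-0.64,-0.42,0],0],
    [1,[0,0,0],0],
    [1,[0,0,0],0],
  ],
)

```text
clock: 15.25
tool_pos: [0.5077, -0.2776, 0.2017]
orientation: [[-0.159, 0.987, -0.0], [0.987, 0.159, 0.001], [0.001, -0.0, -1.0]]
contact_force: [1.2, 0.4, -0.2]
grip_width: 0.001
grasp_force: 0.0
```

Request:
send_rows(
  targets=[
    [1,[0,0,0.6],0],
    [1,[0,0,0.6],0],
    [1,[0,0,0.4],0],
    [1,[0,0,0.25],0],
    [1,[0,0,0.25],0],
    [1,[0,0,0.25],0],
    [1,[0,0,0.2],0],
    [1,[0,0,0],0],
  ],
)

```text
clock: 16.25
tool_pos: [0.5074, -0.2791, 0.0998]
orientation: [[-0.157, 0.988, 0.0], [0.988, 0.157, -0.0], [-0.0, 0.0, -1.0]]
contact_force: [0.9, 0.4, 5.8]
grip_width: 0.003
grasp_force: 2.1
```

Request:
send_rows(
  targets=[
    [1,[0,0,0.15],0],
    [1,[0,0,0.15],0],
    [1,[0,0,0.15],0],
    [1,[0,0,0.15],0],
    [1,[0,0,0],0],
  ],
)

```text
clock: 16.88
tool_pos: [0.5072, -0.2793, 0.0764]
orientation: [[-0.157, 0.988, 0.0], [0.988, 0.157, -0.0], [-0.0, 0.0, -1.0]]
contact_force: [-1.3, 0.4, 6.4]
grip_width: -0.0
grasp_force: 3.5
```

Request:
send_rows(
  targets=[
    [1,[0,0,0.08],0],
    [1,[0,0,0.06],0],
    [1,[0,0,0.04],0],
    [1,[0,0,0],0],
  ],
)

```text
clock: 17.38
tool_pos: [0.5065, -0.2795, 0.0694]
orientation: [[-0.156, 0.988, -0.001], [0.988, 0.156, 0.0], [0.0, -0.001, -1.0]]
contact_force: [-5.6, 0.7, 11.2]
grip_width: -0.001
grasp_force: 5.2
```

Request:
send_rows(
  targets=[
    [1,[0,0,0.03],0],
    [1,[0,0,0.02],0],
    [1,[0,0,0],0],
  ],
)

```text
clock: 17.75
tool_pos: [0.5063, -0.2796, 0.0677]
orientation: [[-0.156, 0.988, -0.001], [0.988, 0.156, 0.0], [0.0, -0.001, -1.0]]
contact_force: [-9.4, 1.8, 13.9]
grip_width: -0.001
grasp_force: 6.7
```

Request:
send_rows(
  targets=[
    [1,[0,0,0.03],0],
    [1,[0,0,0.02],0],
    [1,[0,0,0],0],
  ],
)

```text
clock: 18.12
tool_pos: [0.5063, -0.2797, 0.0672]
orientation: [[-0.156, 0.988, -0.001], [0.988, 0.156, 0.001], [0.001, -0.001, -1.0]]
contact_force: [-14.9, 4.8, 32.9]
grip_width: 0.002
grasp_force: 15.9
```

Hard stop reached at 33 N. I hold for about 2.25 s and look from the side.

Request:
send_rows(
  targets=[
    [1,[0,0,0],0],
    [1,[0,0,0],0],
    [1,[0,0,0],0],
    [1,[0,0,0],0],
    [1,[0,0,0],0],
    [1,[0,0,0],0],
    [1,[0,0,0],0],
    [1,[0,0,0],0],
    [1,[0,0,0],0],
    [1,[0,0,0],0],
    [1,[0,0,0],0],
    [1,[0,0,0],0],
    [1,[0,0,0],0],
    [1,[0,0,0],0],
    [1,[0,0,0],0],
    [1,[0,0,0],0],
    [1,[0,0,0],0],
    [1,[0,0,0],0],
  ],
)

```text
clock: 20.38
tool_pos: [0.5063, -0.2797, 0.0672]
orientation: [[-0.156, 0.988, -0.001], [0.988, 0.156, 0.001], [0.001, -0.001, -1.0]]
contact_force: [-15.0, 5.6, 31.7]
grip_width: -0.002
grasp_force: 15.8
```

```bash
python3 - <<'E'
from h import *
s,_=grab('side');t,_=grab('top')
save(np.hstack([cv2.resize(s[190:370,280:470],(400,379)),cv2.resize(t[70:230,330:490],(379,379))]),'p7.png')
E
```

```text
(no output)
```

View pics/p7.png

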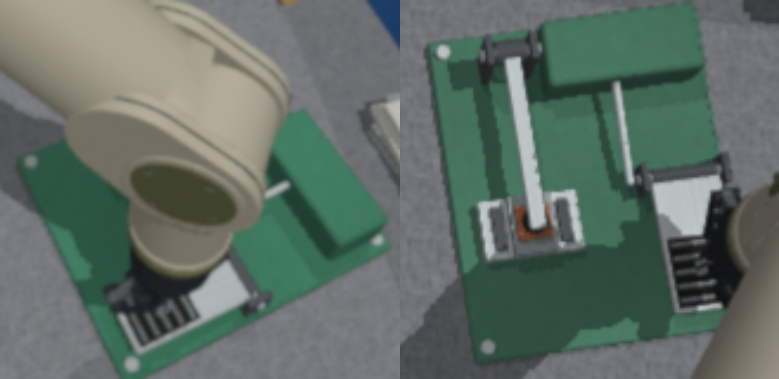

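The top view shows the arm down with its pad on the tile at (537,222), and the sample still in place. I let the pedal up slowly.

Request:
send_rows(
  targets=[
    [1,[0,0,-0.05],0],
    [1,[0,0,-0.1],0],
    [1,[0,0,-0.15],0],
    [1,[0,0,-0.15],0],
    [1,[0,0,-0.15],0],
    [1,[0,0,-0.15],0],
    [1,[0,0,-0.15],0],
    [1,[0,0,-0.15],0],
    [1,[0,0,-0.15],0],
    [1,[0,0,-0.15],0],
    [1,[0,0,-0.15],0],
    [1,[0,0,-0.2],0],
    [1,[0,0,-0.4],0],
    [1,[0,0,-0.6],0],
    [1,[0,0,-0.8],0],
    [1,[0.3,0.2,0],0],
    [1,[0.4,0.2,0],0],
    [1,[0,0,0],0],
    [1,[0,0,0],0],
    [1,[0,0,0],0],
  ],
)

```text
clock: 22.98
tool_pos: [0.5182, -0.2493, 0.2046]
orientation: [[-0.157, 0.988, -0.001], [0.988, 0.157, -0.0], [-0.0, -0.001, -1.0]]
contact_force: [-0.5, 0.0, 0.3]
grip_width: 0.002
grasp_force: 0.0
```

```bash
python3 g.py w8; python3 - <<'E'
from h import *
import json
a=np.radians(9.08);U=np.array([[np.cos(a),-np.sin(a)],[np.sin(a),np.cos(a)]])
top,it=grab('top')
for im,i in((np.load('pics/w8.npy'),json.load(open('pics/w8.json'))),(top,it)):
    h=cv2.cvtColor(im,cv2.COLOR_RGB2HSV).astype(int);m=((h[...,0]<16)&(h[...,1]>100)&(h[...,2]>50))
    nn,l,st,c=cv2.connectedComponentsWithStats(m.astype(np.uint8))
    for k in range(1,nn):
        if st[k,4]>60:
            r=rect(l==k,i,.052);d=(r[0]-[548.5,-109.35])@U
            if np.hypot(*d)<60:print(st[k],r,d)
T=np.load('pics/top0.npy');print('pedal diff to start',np.abs(top[155:190,440:480].astype(int)-T[155:190,440:480]).mean(),'arm',np.abs(top[80:105,355:400].astype(int)-T[80:105,355:400]).mean())
E
```

```text
23.025 [ 0.51829042 -0.24925579  0.20465184] [[-0.157, 0.988, -0.001], [0.988, 0.157, -0.0], [0.0, -0.001, -1.0]] [-0.50062137 -0.6338201  -0.07075336] -0.0028951804212050455
[ 365    0   46   46 2037] (array([ 548.02941895, -110.48864746]), (33.98085021972656, 31.31803321838379), np.float32(9.306107)) [-0.64437799 -1.05011503]
[379 156  16  15 196] (array([ 548.65673828, -108.04906464]), (32.77420425415039, 33.19266891479492), np.float32(-80.64563)) [0.3600792  1.25989788]
pedal diff to start 23.560238095238095 arm 3.389925925925926
```

The sample is still centred, the press arm's region matches the starting picture (so the pedal is back up), and the gripper is clear.

```bash
python3 -c "
from plant import ticket
print(ticket.job_done())"
```

```text
the job is handed in; nothing more can be done
None
```

I handed the job in at about 23 s. The square-tile sample lies centred on the stage to about 1 mm. The pedal was held on its stop for over 2 s and looks back up (judged from the press arm, since the robot hid the pedal). I never moved the gripper to the other two samples.

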